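# Test the lathe's safety stop bar along its length

### The arm

A 6-joint arm with a two-finger parallel gripper is mounted at the origin on the work surface. World frame = base frame: x ahead of the robot, y to its left, z up, the work surface at z = 0. Lengths are in mm, angles in rad, forces in N, time in s.
With the tool pointing down it reaches from about 275 to 750 mm from the base axis. Payload 10.2 kg.
Tool frame: the origin (TCP) lies between the finger pads; the fingertips stand 17 mm ahead of it and the grasp point (between the pads) lies 2 mm behind it; z points along the fingers, y is the line along which they close (so a half turn about z gives the same grasp; the last joint's range is limited). The gripper opens to 85 mm and grips with 20 to 120 N. Pads are 22 mm wide; open, the fingers measure 114 mm over their backs; the gripper's body (76 mm by 85 mm) begins 54 mm behind the grasp point. The pads swing forward as they close: fully open they stand 13 mm farther back than shut.
Start: joints at [1.053, 0.313, 1.498, -0, 1.331, -0.223], TCP at [152.551, 502.354, 248.294] pointing down, gripper open.
Joint ranges: [-2.94, 2.94], [-0.97, 2.17], [0.19, 2.56], [-1.23, 4.37], [0.02, 3.11], [-2.88, 2.88]. Speed limits (rad/s): [2.39, 2.39, 3.01, 3.14, 3.14, 3.14].

### API

Orientations are given as a unit quaternion [w, x, y, z].
In Python, from rig import * gives the robot as it stands.
- The arm moves only by the tool step_arm, never from a script. Its argument "commands" is text: rows parted by semicolons, each of 7 numbers parted by spaces: the opening, from 0 (shut) to 1 (fully open), then the shift along the tool's x, y, z in cm, then the turn, a rotation vector about the tool's x, y, z in rad. In form: hand x y z rx ry rz; .... A call has 1 to 20 rows; each row is the pose to reach, as a shift and turn from the pose commanded when the call began, along the tool's axes at that moment; what a row does not reach only later rows make up. A row lasts 1/12 s, in which the tool goes at most 41.7 mm and 7.16 degrees, less where a joint would pass 70% of its speed; a pose out of reach is approached as far as the arm can. A call with a gripper value outside its range is refused whole. The fingers move at their own pace and stop on an object; "newtons" is the grip in N (left out, the last holds). Time passes only in rows, so rows that repeat a pose let the fingers close. It gives the time, the measured TCP pose, the force, the opening and the grip force at its end, in the units of the state.
- sense(): the state, without advancing time (a new reading comes with each control period).
- capture(name): name is "scene" or "side" or "wrist"; returns the picture (420x560x3 uint8, red, green, blue); there is no depth.
- camera_model(name): a dict with "mtx" (3x3 intrinsics, pixels), "eye" and "rotation" of the camera in the world. Camera axes: x right, y down, z forward; pixel columns grow to the right and rows downward; lengths in mm; the calibration is good to about 2 mm. The wrist camera is an equidistant fisheye: a pixel r from the principal point sees the ray r / f radians off the axis. A picture is of the moment at which its call begins: read the wrist's pose just before it. camera_model takes no time and is no camera call; for the wrist camera it gives the pose at the moment of the call.
- finish_job(): hands the job in; it is judged then, once.
Trained networks look in the newest picture that a camera, given by its name, has taken for a name from the list of things; names that differ only in an ending like _2 or _b are one class to them, and where a whole thing is asked for, a point or a joint stands for the part that bears it (a point fixed in the world has none). Each returns a list of dicts, best first, with "score" (0 to 1); they miss things now and then, are a little off and sometimes report something else, mostly with a low value. They report only what shows in the picture. A call takes as long as a camera call.
- search_frame(camera, label): "rect" ([centre column, centre row, width, height] in pixels, round what is visible of it).
- trace(camera, label): "mask" (420x560 bool, what is visible of it) and "rect" ([centre column, centre row, width, height] in pixels, round what is visible of it).
- spot_point(camera, label): "xy" ([column, row] in pixels: a listed point, or the origin of a listed thing).
The state is a dict: "time_s": time; "joints": joint angles; "dq": joint speeds; "tau": joint torques, N m; "eef_pos": TCP position; "ee_rot": TCP orientation; "force": force on the tool from outside, world axes, zero at the start; "wrist_torque": the same for the moment, N m; "grip_width": opening from 0.0 (shut) to 1.0 (fully open); "grip_force": force on a finger pad.
Only numpy, scipy, OpenCV 4.12 (cv2) and the standard library are available. Lean on these libraries where they do the work, as an engineer would, in place of code of your own. Each camera call takes 0.05 s, during which the arm holds its last target. There are 200 camera calls.

### The job

Test the sprung safety stop bar along the front of the small wood lathe: with the fingertips press it about half-way down at its headstock (chuck) end, then run along it to its tailstock end in one pass, without letting it come up on the way and without ever pressing it hard down to its bottom stop. Finish while still holding it about half-way down at the tailstock end: the program ends with the fingertips there. Only touch and push, and leave the loose things on its tray where they are.

Things in the scene. Friction and masses are not known exactly. Their poses are not given: they have to be found in the camera images.
- stop_bar (a joint): how far the stop bar is pressed down, m: 0 = fully up (as at the start), 0.012 = hard on its bottom stop, 0.006 = half-way. The whole bar sinks level wherever it is pressed, straight down; it springs back up when let go. It needs about 2 N to start moving, 6 N at half-way and 10 N at the bottom.
- bar_mid (a point): centre of the top face of the stop bar: a straight, level black bar 240 mm long, 26 mm wide, 14 mm thick, thin steel end caps, top 52 mm above the table when up, on a low aluminium channel at the robot's side of the lathe's tray. Moves with the bar. y runs along the bar to the headstock end, x across it towards the lathe bed, z up. The headstock (145 mm high) begins 130 mm farther in x.
- bar_head_end (a point): the end of the bar's top face at the headstock end (the green box with the round chuck), 120 mm from bar_mid along +y; same axes.
- bar_tail_end (a point): the end of the bar's top face at the tailstock end (the small aluminium block with a pointed steel centre), 120 mm from bar_mid along -y; same axes.
- lathe: the small wood lathe on its tray, fixed to the table (its place and heading differ from start to start). Tray 300 mm by 500 mm; origin at the centre of the tray's underside, on the table; x from the stop bar to the lathe bed, y to the headstock, z up. bar_mid lies at (-115, 0, 52) mm in this frame.
- chuck_key: loose steel T-shaped chuck key, 60 mm long, 70 mm across, 18 mm high, lying on the tray between bar and bed; origin under the T's crossing. Leave alone.
- turned_knob: loose turned wooden knob, 34 mm across, 40 mm high, standing on the tray between bar and bed; origin at the centre of its foot. Leave alone.
- wax_tin: loose dark tin with a steel lid, 60 mm across, 45 mm high, on the tray before the headstock; origin at the centre of its underside. Leave alone.
- sanding_block: loose cork sanding block, 70 x 45 x 28 mm, on the tray before the tailstock; origin at the centre of its underside. Leave alone.

How it is judged:
By the outcome, as a careful person would: the job done as asked, in the order asked, and still so for the second after the job is handed in, while the arm keeps its last pose, push and grip.
It also fails if it takes over 35 s, if anything falls off the work surface, if the arm or the gripper's body presses on something with over 40 N, if the wrist force passes 120 N, or if a joint passes its speed limit or range.

## Working session

There is one attempt and no reset: what is moved stays moved. The work goes in short steps, Python scripts to look and compute and a tool call to move; the robot and the scene stay as the last step left them, time stands still between calls to the robot, and variables do not carry over. Pictures are saved under pics/ and viewed, at most 10 in all, crops included, and the job is handed in when it is done.

Besides the shell and the picture viewer there is one more tool, called after "Emit:" as a command line: name --argument value ..., lists and objects as JSON in quotes. step_arm: Moves the arm, as the interface text tells. Its arguments: {"type":"object","properties":{"commands":{"type":"string"},"newtons":{"type":"number"}},"required":["commands"]}

```bash
mkdir -p pics
cat > h.py <<'E'
from rig import *
import numpy as np, cv2
from scipy.spatial.transform import Rotation as R
def ray(cam,xy):
    m=camera_model(cam);K=np.array(m["mtx"]);d=np.array([(xy[0]-K[0,2])/K[0,0],(xy[1]-K[1,2])/K[1,1],1.])
    if cam=="wrist":
        a=d[:2];r=np.hypot(*a);d=np.array([*(a/max(r,1e-9)*np.sin(r)),np.cos(r)])
    return np.array(m["eye"]),np.array(m["rotation"])@d
def onz(cam,xy,z):
    e,d=ray(cam,xy);return e+d*(z-e[2])/d[2]
E
python3 - <<'E'
from h import *
ims=[]
for c in("scene","side"):
    im=capture(c);ims.append(im[:,:,::-1])
    for l,z in(("bar_mid",52),("bar_head_end",52),("bar_tail_end",52),("lathe",0),("wax_tin",8),("turned_knob",8),("sanding_block",8)):
        for p in spot_point(c,l)[:1]:print(c,l,round(p["score"],2),np.round(p["xy"]),np.round(onz(c,p["xy"],z)))
    print(camera_model(c)["eye"])
for c,i in zip(("scene","side"),ims):cv2.imwrite(f"pics/{c}0.png",i)
s=sense();print(s["ee_rot"],s["force"],s["time_s"])
print(R.from_quat(np.roll(s["ee_rot"],-1)).as_matrix().round(3))
E
```

```text
Traceback (most recent call last):
  File "h.py", line 10, in onz
    e,d=ray(cam,xy);return e+d*(z-e[2])/d[2]
        ~~~^^^^^^^^
  File "h.py", line 8, in ray
    return np.array(m["eye"]),np.array(m["rotation"])@d
                              ~~~~~~~~~~~~~~~~~~~~~~~^~
ValueError: matmul: Input operand 1 has a mismatch in its core dimension 0, with gufunc signature (n?,k),(k,m?)->(n?,m?) (size 3 is different from 4)
```

Rotation is a quaternion.

```bash
sed -i 's/np.array(m\["rotation"\])@d/R.from_quat(np.roll(m["rotation"],-1)).apply(d)/' h.py
python3 - <<'E'
from h import *
ims=[]
for c in("scene","side"):
    im=capture(c);cv2.imwrite(f"pics/{c}0.png",im[:,:,::-1])
    for l,z in(("bar_mid",52),("bar_head_end",52),("bar_tail_end",52),("lathe",0),("wax_tin",8),("turned_knob",8),("sanding_block",8)):
        for p in spot_point(c,l)[:1]:print(c,l,round(p["score"],2),np.round(p["xy"]),np.round(onz(c,p["xy"],z)))
    print(camera_model(c)["eye"])
s=sense();print(s["ee_rot"],s["force"],s["time_s"])
print(R.from_quat(np.roll(s["ee_rot"],-1)).as_matrix().round(3))
E
```

```text
scene bar_mid 0.8 [242. 191.] [576. -61.  52.]
scene bar_head_end 0.67 [296. 184.] [544.  51.  52.]
scene bar_tail_end 0.7 [184. 200.] [ 613. -175.   52.]
scene lathe 0.89 [256. 246.] [685. -22.   0.]
scene turned_knob 0.67 [214. 242.] [ 688. -104.    8.]
scene sanding_block 0.7 [151. 253.] [ 724. -221.    8.]
[1311.42901415   53.46789531  598.99633144]
side bar_head_end 0.63 [227. 218.] [543.  65.  52.]
side bar_tail_end 0.57 [308. 297.] [ 622. -174.   52.]
side lathe 0.83 [325. 260.] [695. -24.   0.]
side wax_tin 0.88 [252. 215.] [599. 145.   8.]
side turned_knob 0.82 [336. 284.] [ 688. -101.    8.]
side sanding_block 0.8 [385. 336.] [ 716. -221.    8.]
[ 477.95152254 -645.08665564  447.99444094]
[-4.53988070e-06  1.46856113e-01  9.89157865e-01 -8.41682540e-06] [-0.11134652  0.07077836  0.26245458] 0.9
[[-0.957  0.291 -0.   ]
 [ 0.291  0.957 -0.   ]
 [ 0.    -0.    -1.   ]]
```

View pics/scene0.png

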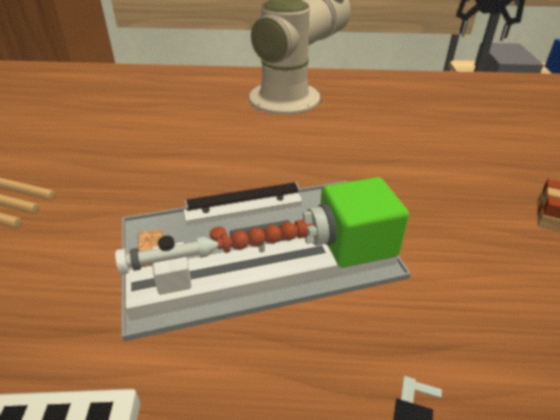

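View pics/side0.png

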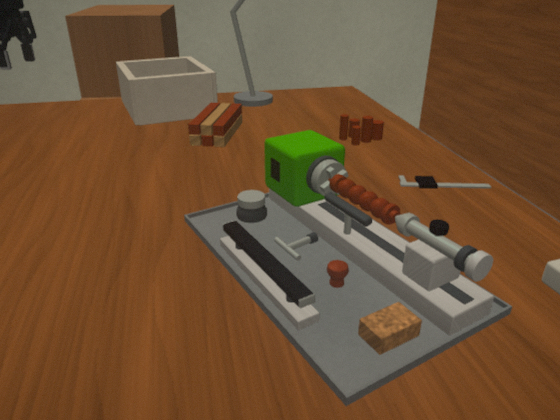

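The scene view shows the black bar from about (185,203) to (300,188), with the headstock on the right. The side view shows it from (227,226) to (312,300), with the tin, key, knob and block clear of it. Both views agree on the ends, about 236 mm apart (240 expected) and with heading about 17°. Next I move above the head end with the fingers shut and turned to the bar.

Emit:
step_arm --commands "0 -51 -32.5 8 0 0 -0.59;0 -51 -32.5 8 0 0 -0.59;0 -51 -32.5 8 0 0 -0.59;0 -51 -32.5 8 0 0 -0.59;0 -51 -32.5 8 0 0 -0.59;0 -51 -32.5 8 0 0 -0.59;0 -51 -32.5 8 0 0 -0.59;0 -51 -32.5 8 0 0 -0.59;0 -51 -32.5 8 0 0 -0.59;0 -51 -32.5 8 0 0 -0.59;0 -51 -32.5 8 0 0 -0.59;0 -51 -32.5 8 0 0 -0.59;0 -51 -32.5 8 0 0 -0.59;0 -51 -32.5 8 0 0 -0.59;0 -51 -32.5 8 0 0 -0.59;0 -51 -32.5 8 0 0 -0.59;0 -51 -32.5 8 0 0 -0.59;0 -51 -32.5 8 0 0 -0.59;0 -51 -32.5 8 0 0 -0.59;0 -51 -32.5 8 0 0 -0.59"

```text
time_s: 2.57
eef_pos: [545.5, 44.4, 168.7]
ee_rot: [0.0, -0.148, 0.989, 0.0]
force: [0.1, 0.6, 0.1]
grip_width: 0.0
grip_force: 0.0
```

Run:
```python
from h import *
s=sense();print(s["eef_pos"],s["force"],s["time_s"],s["grip_width"],np.round(s["joints"],2))
print(R.from_quat(np.roll(s["ee_rot"],-1)).as_matrix().round(3))
im=capture("wrist");cv2.imwrite("pics/w1.png",im[:,:,::-1])
for l in("bar_mid","bar_head_end","bar_tail_end"):
    for p in spot_point("wrist",l)[:1]:print(l,round(p["score"],2),np.round(p["xy"]),np.round(onz("wrist",p["xy"],52),1))
t=trace("wrist","stop_bar")
if t:
    m=t[0]["mask"].astype(np.uint8);print(t[0]["score"],t[0]["rect"])
    c=max(cv2.findContours(m,0,1)[0],key=cv2.contourArea)[:,0]
    P=np.array([onz("wrist",q,52)[:2] for q in c]).astype(np.float32);print(cv2.minAreaRect(P))
```

```text
[545.51137806  44.44010263 168.70479263] [0.13345559 0.56242942 0.14564158] 2.5667 0.00015438575431853352 [-0.13  0.43  1.54  0.    1.17 -2.  ]
[[-0.956 -0.293  0.   ]
 [-0.293  0.956  0.   ]
 [-0.    -0.    -1.   ]]
bar_mid 0.82 [142. 215.] [583.4 -59.   52. ]
bar_head_end 0.74 [286. 210.] [544.2  52.5  52. ]
bar_tail_end 0.7 [ 35. 215.] [ 620.3 -175.4   52. ]
0.55 [163.8, 209.9, 253.2, 40.9]
((581.259521484375, -59.590492248535156), (28.80607795715332, 238.34173583984375), 18.48100471496582)
```

View pics/w1.png

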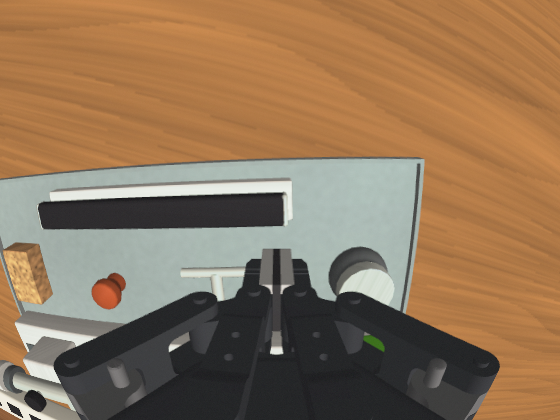

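The wrist view shows the bar from (40,215) to (290,208), clear of the loose things. This puts bar_mid at about (581,-60) with heading about 18.4°. I descend to just above it.

Emit:
step_arm --commands "0 -0.1 -0.4 3 0 0 -0.024;0 -0.1 -0.4 6 0 0 -0.024;0 -0.1 -0.4 8 0 0 -0.024;0 -0.1 -0.4 9 0 0 -0.024;0 -0.1 -0.4 9.2 0 0 -0.024;0 -0.1 -0.4 9.2 0 0 -0.024;0 -0.1 -0.4 9.2 0 0 -0.024"

```text
time_s: 3.4
eef_pos: [549.0, 39.7, 77.6]
ee_rot: [0.001, -0.159, 0.987, -0.0]
force: [0.5, 0.7, -0.2]
grip_width: -0.003
grip_force: 0.0
```

Run:
```python
from h import *
s=sense();print(s["eef_pos"],s["force"],s["time_s"])
print(R.from_quat(np.roll(s["ee_rot"],-1)).as_matrix().round(3))
im=capture("wrist");cv2.imwrite("pics/w2.png",im[:,:,::-1])
im=capture("side");cv2.imwrite("pics/s2.png",cv2.resize(im[170:330,180:360,::-1],None,fx=3,fy=3))
```

```text
[548.97001764  39.66402642  77.60934401] [ 0.52155275  0.72598679 -0.18738265] 3.4
[[-0.949 -0.314  0.002]
 [-0.314  0.949 -0.   ]
 [-0.002 -0.001 -1.   ]]
```

View pics/w2.png

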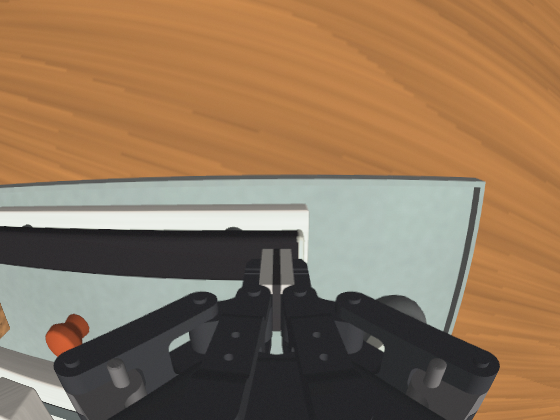

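View pics/s2.png

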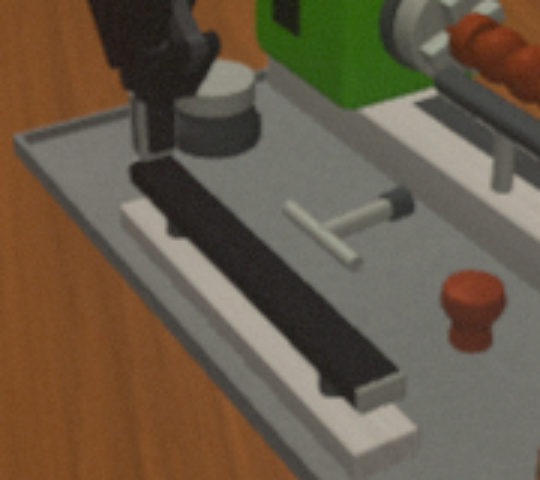

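Fingertips are over the bar, about 13 mm in from its head end and roughly centred across it. Now I press down gently.

Emit:
step_arm --commands "0 0 0 0.3 0 0 0;0 0 0 0.6 0 0 0;0 0 0 0.8 0 0 0;0 0 0 0.9 0 0 0;0 0 0 0.9 0 0 0;0 0 0 0.9 0 0 0"

```text
time_s: 4.0
eef_pos: [548.3, 39.7, 67.5]
ee_rot: [0.0, -0.159, 0.987, -0.0]
force: [-1.4, 0.1, 2.4]
grip_width: 0.001
grip_force: 1.6
```

Emit:
step_arm --commands "0 0 0 0.2 0 0 0;0 0 0 0.35 0 0 0;0 0 0 0.45 0 0 0;0 0 0 0.45 0 0 0;0 0 0 0.45 0 0 0"

```text
time_s: 4.42
eef_pos: [548.4, 39.6, 63.0]
ee_rot: [0.0, -0.159, 0.987, -0.0]
force: [-1.9, -0.3, 7.3]
grip_width: -0.0
grip_force: 3.1
```

Run:
```python
from h import *
for i in range(4):
    capture("side");s=sense();print(s["eef_pos"],s["force"],s["wrist_torque"],s["time_s"])
```

```text
[548.35875702  39.6569762   63.02541887] [-1.2030003  -0.48139283  5.94612573] [0.03285096 0.28441798 0.03070905] 4.4667
[548.37018493  39.64179825  63.02951112] [-2.26404709 -0.41413147  5.89190091] [0.08289116 0.26142787 0.01073123] 4.5167
[548.36602322  39.64030459  63.03811688] [-2.17168058  0.78282457  6.81159728] [ 0.06780392  0.23932811 -0.0281474 ] 4.5667
[548.36835771  39.64529316  63.04881134] [-2.35624579  0.85956897  6.57758062] [ 0.07310614  0.28306548 -0.00449968] 4.6167
```

Pressed about 6 mm at about 6.4 N. Now I run along the bar, checking height and force as I go.

Emit:
step_arm --commands "0 0 -0.2 0 0 0 0;0 0 -0.6 0 0 0 0;0 0 -1.0 0 0 0 0;0 0 -1.5 0 0 0 0;0 0 -2.0 0 0 0 0;0 0 -2.5 0 0 0 0;0 0 -3 0 0 0 0;0 0 -3.5 0 0 0 0"

```text
time_s: 5.28
eef_pos: [559.3, 6.8, 63.0]
ee_rot: [0.0, -0.159, 0.987, 0.0]
force: [-1.6, 4.8, 5.6]
grip_width: -0.001
grip_force: 3.1
```

Emit:
step_arm --commands "0 0 -0.5 0 0 0 0;0 0 -1.0 0 0 0 0;0 0 -1.5 0 0 0 0;0 0 -2.0 0 0 0 0;0 0 -2.5 0 0 0 0;0 0 -3 0 0 0 0;0 0 -3.5 0 0 0 0;0 0 -4 0 0 0 0;0 0 -4.5 0 0 0 0;0 0 -5 0 0 0 0;0 0 -5.5 0 0 0 0;0 0 -6 0 0 0 0;0 0 -6.5 0 0 0 0;0 0 -7 0 0 0 0"

```text
time_s: 6.45
eef_pos: [581.3, -59.6, 63.0]
ee_rot: [0.0, -0.159, 0.987, 0.001]
force: [-1.5, 4.0, 6.1]
grip_width: 0.002
grip_force: 3.1
```

Run:
```python
from h import *
im=capture("wrist");s=sense();print(s["eef_pos"],s["force"],s["wrist_torque"],s["time_s"]);cv2.imwrite("pics/w3.png",im[:,:,::-1])
for p in spot_point("wrist","bar_tail_end")[:1]:print(p["score"],p["xy"],onz("wrist",p["xy"],46))
```

```text
[581.55257796 -60.42798472  63.02385889] [-0.77771855  1.90652711  6.61808183] [ 0.51686377  0.15679303 -0.02910781] 6.5
0.94 [62.6, 264.9] [ 623.5663105  -174.87803966   46.        ]
```

View pics/w3.png

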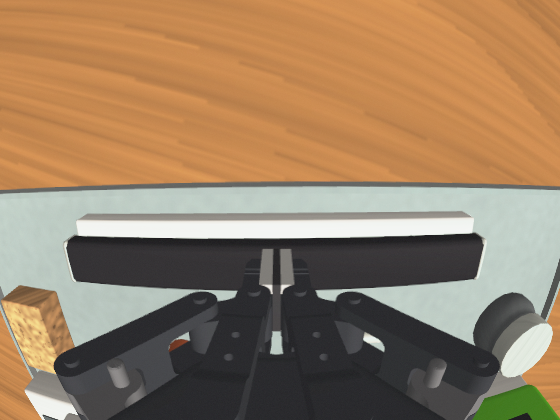

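The bar spans columns 66–483 and the fingers sit at 276, so they are at mid-bar. The tail end lies about 1–2 mm further in x, so I continue with a slight correction.

Emit:
step_arm --commands "0 0 -0.5 0 0 0 0;0 0 -1.0 0 0 0 0;0 0 -1.5 0 0 0 0;0 -0.05 -2.0 0 0 0 0;0 -0.05 -2.5 0 0 0 0;0 -0.05 -3 0 0 0 0;0 -0.05 -3.5 0 0 0 0;0 -0.1 -4 0 0 0 0;0 -0.1 -4.5 0 0 0 0;0 -0.1 -5 0 0 0 0;0 -0.1 -5.5 0 0 0 0;0 -0.15 -6 0 0 0 0;0 -0.15 -6.5 0 0 0 0;0 -0.15 -7 0 0 0 0"

```text
time_s: 7.72
eef_pos: [604.7, -125.5, 63.0]
ee_rot: [0.0, -0.159, 0.987, 0.001]
force: [-1.6, 4.2, 5.7]
grip_width: 0.001
grip_force: 3.1
```

Emit:
step_arm --commands "0 0 -0.5 0 0 0 0;0 0 -1.0 0 0 0 0;0 0 -1.5 0 0 0 0;0 0 -2.0 0 0 0 0;0 0 -2.5 0 0 0 0;0 0 -3 0 0 0 0;0 0 -3.3 0 0 0 0;0 0 -3.5 0 0 0 0;0 0 -3.5 0 0 0 0;0 0 -3.5 0 0 0 0;0 0 -3.5 0 0 0 0"

```text
time_s: 8.63
eef_pos: [615.8, -159.1, 63.1]
ee_rot: [0.0, -0.159, 0.987, 0.0]
force: [-1.0, 1.9, 6.2]
grip_width: -0.005
grip_force: 3.1
```

Run:
```python
from h import *
im=capture("wrist");s=sense();print(s["eef_pos"],s["force"],s["dq"],s["time_s"])
i2=capture("side");cv2.imwrite("pics/w4.png",np.hstack([cv2.resize(im[170:330,150:410,::-1],(390,240)),cv2.resize(i2[200:360,200:460,::-1],(390,240))]))
for p in spot_point("wrist","bar_tail_end")[:1]:print(p["score"],p["xy"],onz("wrist",p["xy"],46))
print(sense()["force"])
```

```text
[ 615.7696521  -159.08361637   63.12700917] [-1.22115106  1.52647549  5.60257172] [-0.0007057  -0.0005319   0.00018658 -0.00079806 -0.00187165  0.00063198] 8.6833
0.94 [242.6, 268.9] [ 621.46490684 -173.53895883   46.        ]
[-0.71594737  1.60128731  6.05629546]
```

View pics/w4.png

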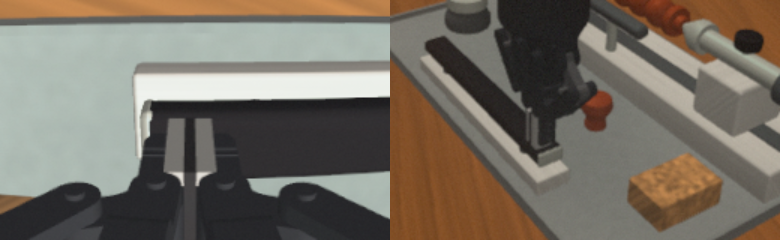

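The fingers are on the bar about 15 mm from its tail end, holding about 6 N at half depth. The knob, tin and block look undisturbed; the chuck key is hidden behind the arm.

```bash
python3 -c "
from rig import *
print(finish_job())"
```

```text
the job is handed in; nothing more can be done
None
```

I handed the job in with the fingertips holding the stop bar about half-way down (about 6 N) about 15 mm from its tailstock end; every reading on the single pass from the headstock end was 5.6–6.6 N at constant height, and the knob, tin and block looked undisturbed, though the chuck key was hidden in the last view.

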